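# Torque the cap of a pressure cell with a click wrench

### The arm

A 6-joint arm with a two-finger parallel gripper is mounted at the origin on the work surface. World frame = base frame: x ahead of the robot, y to its left, z up, the work surface at z = 0. Lengths are in m, angles in rad, forces in N, time in s.
With the tool pointing down it reaches from about 0.35 to 0.95 m from the base axis. Payload 17.4 kg.
Tool frame: the origin (TCP) lies on the centre line of the jaws, within the pads' length; the fingertips stand tips_ahead ahead of it and the grasp point (between the pads) lies 8 mm behind it (tips_ahead is the distance from the TCP to the fingertips, in m); z points along the fingers, y is the line along which they close (so a half turn about z gives the same grasp; the last joint's range is limited). The gripper opens to 93 mm and grips with 3 to 60 N. Pads are 15 mm wide; open, the fingers measure 128 mm over their backs; the gripper's body (75 mm by 188 mm) begins 65 mm behind the grasp point.
Start: joints at [1.131, 0.116, 1.442, -0, 1.584, -0.038], TCP at [0.264, 0.621, 0.23] pointing down, gripper open.
Joint ranges: [-2.83, 2.83], [-0.83, 2.19], [0.07, 2.5], [-1.14, 4.28], [0.01, 3], [-2.97, 2.97]. Speed limits (rad/s): [1.89, 1.89, 2.22, 3.14, 3.14, 3.14].

### API

Orientations are given as [roll, pitch, yaw] about the fixed x, y, z axes, in that order (R = Rz(yaw) Ry(pitch) Rx(roll)).
In Python, from station import read_state, camera, job_done, look_for, tips_ahead gives the robot as it stands.
- The arm moves only by the tool carry_out, never from a script. Its argument "increments" is text: rows parted by semicolons, each of 6 numbers parted by spaces: the shift along the tool's x, y, z in mm, then the turn, a rotation vector about the tool's x, y, z in degrees. A call has exactly 8 rows; each row shifts and turns the commanded pose from where the row before left it, along the tool's axes as they then stand; what a row does not reach is not made up. A row lasts 1/10 s, in which the tool goes at most 50 mm and 8.59 degrees, less where a joint would pass 70% of its speed; a pose out of reach is approached as far as the arm can. A call with a gripper value outside its range is refused whole. "gripper" is the closure, from 0 (fully open) to 1 (shut), set as the call begins (left out, the last holds). The fingers move at their own pace and stop on an object; the grip force is fixed at half the most. Time passes only in rows, so rows that do not move let the fingers close, or fill a call up. It gives the time, the measured TCP pose, the force, the opening and the grip force at its end, in the units of the state.
- read_state(): the state, without advancing time (a new reading comes with each control period).
- camera(name): name is "side" or "top"; returns a dict with "img" (420x560x3 uint8, blue, green, red), "camera_matrix" (3x3 intrinsics, pixels), "dist_coeffs" ([k1, k2, p1, p2, k3] as OpenCV has them; the pictures are not rectified), "view" (4x4, takes a point from world to camera coordinates). Camera axes: x right, y up, looking along -z (the intrinsics and any distortion apply to the point x, -y, -z); pixel columns grow to the right and rows downward; lengths in m; the calibration is good to about 2 mm. A picture is of the moment at which its call begins. There is no depth.
- job_done(): hands the job in; it is judged then, once.
Trained networks look in a picture, given as the dict that the camera call returned (one of the last four; its "shot" number tells which), for a name from the list of things; names that differ only in an ending like _2 or _b are one class to them, and where a whole thing is asked for, a point or a joint stands for the part that bears it (a point fixed in the world has none). Each returns a list of dicts, best first, with "score" (0 to 1); they miss things now and then, are a little off and sometimes report something else, mostly with a low value. They report only what shows in the picture. A call takes as long as a camera call. They do not tell look-alikes from the thing itself.
- look_for(picture, label): "box" ([centre column, centre row, width, height] in pixels, round what is visible of it).
The state is a dict: "time": time; "joints": joint angles; "dq": joint speeds; "effort": joint torques, N m; "eef_pos": TCP position; "orientation": TCP orientation; "force": force on the tool from outside, world axes, zero at the start; "moment": the same for the moment, N m; "gripper_width": finger opening in m; "finger_force": force on a finger pad.
Only numpy, scipy, OpenCV 4.12 (cv2) and the standard library are available. Lean on these libraries where they do the work, as an engineer would, in place of code of your own. Each camera call takes 0.05 s, during which the arm holds its last target. There are 200 camera calls.

### The job

Lift the blue click wrench by the square block on its head, set its socket fully down over the brass hexagonal cap of the steel pressure cell, and swing the handle clockwise (seen from above) until the wrench clicks, that is, its handle gives. Stop at the click, before the handle reaches the end of its free play, then let go and leave the wrench standing seated on the cap with its handle sprung back. Do not press hard on the cap, and leave the other things on the bench alone.

Things in the scene. Friction and masses are not known exactly. Their poses are not given: they have to be found in the camera images.
- wrench: Click wrench, about 0.55 kg, standing on its socket. Origin: on the socket's axis, at its open lower rim; z up, x out along the handle. Steel hexagonal socket, 70 mm over its outer corners, 30 mm high, 47 mm across the inner flats, 30 mm deep. It fits the cap with the wrench's x along the x of cap_seat or turned from it by any multiple of 60 degrees. Centre of mass near the axis.
- wrench_boss (a point): Centre of the top of the blue square block to lift the wrench by: 28 x 28 mm, sides parallel to the wrench's x and y, from 38 to 76 mm above the wrench's origin, on the socket's axis. It stands on a dark disc 64 mm across whose top is 38 mm above the origin. Axes as the wrench's.
- wrench_grip (a point): Point on the axis of the handle's blue grip, 150 mm from the socket's axis and 29 mm above the wrench's origin: where to push or hold when turning. Axes as the wrench's. The handle is a straight level bar from 36 to 191 mm out: steel, 14 mm wide and 18 mm high, up to 101 mm, then the blue grip, 20 mm wide and high.
- click (a joint): Breakaway joint, rad: how far the handle is bent clockwise (from above) about the socket's axis, relative to the socket. 0 until the torque reaches 1.0 N m (6.7 N across the handle at wrench_grip); then it gives, the torque falling to 0.4 N m at 0.25. Beyond 0.12 it has clicked; beyond 0.30 it is driven too far; firm stop at 0.36. It springs back to 0 when released.
- cap_seat (a point): Centre of the upper face of the cap's flange, 61 mm above the bench, where the wrench's origin lies once seated; z up, x square to a flat; turns with the cap. Brass flange 68 mm across, 6 mm thick; on it a hexagon 44 mm across flats, 22 mm high, topped by a bevel 6 mm high that narrows it to 36 mm across flats. The socket has 1.5 mm play to each side and 0.13 rad either way in yaw.
- cap_mark (a point): Red dot on top of the hexagon at a corner, 23 mm from the cap's axis along +y of cap_seat, 22 mm above its flange; turns with the cap. The cap tightens clockwise (from above): it turns easily (about 0.15 N m) for an unknown 0.25 to 0.65 rad, then comes up solid; friction keeps it where it is left.
- petri: Clear shallow round dish, 90 mm across, 14 mm high; a bystander. Origin: centre of its underside.
- gasket: Copper ring, 44 mm across, 5 mm high; a bystander. Origin: centre of its underside.
- driver: Screwdriver with orange handle, 180 mm long, lying along its x; a bystander. Origin: centre of its underside (midway along it).
- jar: Amber jar, 60 mm across, 80 mm high; a bystander. Origin: centre of its underside.
- beaker: Clear beaker, 72 mm across, 60 mm high; a bystander. Origin: centre of its underside.
- reagent: White tub with red cap, 64 mm across, 60 mm high; a bystander. Origin: centre of its underside.
- tubs: Orange open tray with three bays, 90 x 130 mm, 35 mm high; a bystander. Origin: centre of its underside.
- cap: The brass cap of the pressure cell; axes as cap_seat. It sits on a steel cylinder 76 mm across, up to 55 mm high, on an aluminium plate 120 mm square and 12 mm thick, bolted to the bench; a small brass port juts from the cylinder. Origin: centre of the underside of the flange, on the axis, 55 mm above the bench.
Mind the look-alikes: they are no part of the job. What is shaped like the part that bears cap_seat but orange is not meant.

How it is judged:
On the way, in this order (a step that is already met when the one before it is completed fails the run):
1. the socket is set fully down over the cap (z of wrench in the frame of cap_seat between -0.005 and 0.005 m and horizontal distance between wrench and cap_seat below 0.004 m and angle between wrench's own z axis and vertical below 0.08 rad), for 0.2 s.
2. with the socket seated, the handle is turned until the wrench clicks (handle bent more than 0.12 rad) (all of step 1 and value of joint click above 0.12 rad), for 0.05 s.
At the end, for the whole second after the job is handed in: The wrench stands released and at rest on the cap: its origin within 5 mm in height and 4 mm sideways of cap_seat, tilted less than 0.08 rad; its click joint is back under 0.06 rad; and the cap's red dot has moved more than 4 mm from its start (tightened) (all of step 1 and value of joint click below 0.06 rad and distance of cap_mark from where it was at the start of the episode above 0.004 m and linear speed of wrench below 0.02 m/s); the robot touches nothing.
It fails at once if the handle is driven on past the click to the end of its free play (click joint beyond 0.30 rad), over-tightening the cap (value of joint click above 0.3 rad).
It fails at once if the wrench loads the cap with more than 100 N, all contacts added up (pressing hard or over-tightening; about 50 N is normal at the click) (contact force between wrench and cap above 100 N).
It fails at once if another thing on the bench is moved by more than 20 mm (distance of any of petri, gasket, driver, jar, beaker, reagent, tubs from where it was at the start of the episode above 0.02 m).
It also fails if it takes over 72 s, if anything falls off the work surface, if the arm or the gripper's body presses on something with over 40 N, if the wrist force passes 120 N, or if a joint passes its speed limit or range.

## Working session

There is one attempt and no reset: what is moved stays moved. The work goes in short steps, Python scripts to look and compute and a tool call to move; the robot and the scene stay as the last step left them, time stands still between calls to the robot, and variables do not carry over. Pictures are saved under pics/ and viewed, at most 10 in all, crops included, and the job is handed in when it is done.

Besides the shell and the picture viewer there is one more tool, called after "Emit:" as a command line: name --argument value ..., lists and objects as JSON in quotes. carry_out: Moves the arm, as the interface text tells. Its arguments: {"type":"object","properties":{"increments":{"type":"string"},"gripper":{"type":"number"}},"required":["increments"]}

```bash
ls; mkdir -p pics
python3 - <<'E'
from station import *
import cv2, numpy as np
s=read_state(); print({k:np.round(v,3).tolist() for k,v in s.items()}); print(tips_ahead)
for n in("top","side"):
    c=camera(n); cv2.imwrite(f"pics/{n}0.png",c["img"])
    print(n,np.round(c["camera_matrix"],1).tolist(),c["dist_coeffs"],np.round(c["view"],3).tolist())
    for l in ["wrench","wrench_boss","wrench_grip","cap","cap_seat","cap_mark","driver","jar","beaker","reagent","tubs","petri","gasket"]:
        print(l,[(np.round(d["box"]).tolist(),round(d["score"],2)) for d in look_for(c,l)[:3]])
E
```

```text
pics
{'time': 0.0, 'joints': [1.131, 0.117, 1.442, -0.0, 1.584, -0.038], 'dq': [-0.0, 0.001, -0.0, -0.0, -0.001, -0.0], 'effort': [0.001, -72.127, -62.262, 0.078, 0.024, -0.0], 'eef_pos': [0.264, 0.621, 0.229], 'orientation': [-3.14, -0.0, 2.74], 'force': [-0.484, -0.408, -0.3], 'moment': [0.007, -0.026, 0.044], 'finger_force': 0.0, 'gripper_width': 0.093}
0.011
top [[496.9, 0.0, 277.9], [0.0, 496.9, 209.4], [0.0, 0.0, 1.0]] [-0.10870745  0.          0.          0.          0.        ] [[-0.031, -1.0, -0.0, 0.018], [0.977, -0.03, 0.213, -0.554], [-0.213, 0.007, 0.977, -1.329], [0.0, 0.0, 0.0, 1.0]]
wrench [([142.0, 201.0, 70.0, 42.0], 0.6), ([431.0, 262.0, 23.0, 28.0], 0.45)]
wrench_boss [([143.0, 199.0, 73.0, 46.0], 0.68)]
wrench_grip [([142.0, 202.0, 71.0, 37.0], 0.75)]
cap [([341.0, 288.0, 28.0, 26.0], 0.65), ([290.0, 219.0, 23.0, 21.0], 0.59)]
cap_seat [([187.0, 292.0, 30.0, 23.0], 0.97), ([289.0, 221.0, 25.0, 21.0], 0.87), ([340.0, 288.0, 27.0, 26.0], 0.68)]
cap_mark [([338.0, 291.0, 26.0, 25.0], 0.63), ([287.0, 220.0, 22.0, 24.0], 0.58), ([184.0, 294.0, 25.0, 19.0], 0.55)]
driv
[... 640 characters left out ...]
, 17.0, 21.0], 0.62)]
wrench_boss [([250.0, 177.0, 20.0, 32.0], 0.87)]
wrench_grip [([251.0, 179.0, 15.0, 35.0], 0.66)]
cap [([187.0, 188.0, 20.0, 12.0], 0.8), ([216.0, 258.0, 27.0, 18.0], 0.69), ([265.0, 221.0, 19.0, 18.0], 0.6)]
cap_seat [([215.0, 256.0, 19.0, 21.0], 0.81), ([187.0, 189.0, 21.0, 19.0], 0.79), ([267.0, 219.0, 22.0, 19.0], 0.77)]
cap_mark [([216.0, 257.0, 26.0, 18.0], 0.93), ([264.0, 220.0, 17.0, 15.0], 0.79), ([186.0, 191.0, 19.0, 14.0], 0.67)]
driver []
jar [([351.0, 312.0, 26.0, 40.0], 0.66)]
beaker []
reagent [([316.0, 194.0, 16.0, 23.0], 0.92)]
tubs [([369.0, 249.0, 48.0, 43.0], 0.68)]
petri [([329.0, 227.0, 31.0, 16.0], 0.95)]
gasket [([216.0, 229.0, 14.0, 8.0], 0.58)]
```

Run:
```python
import cv2
a=cv2.imread("pics/top0.png")[115:325,90:480]; cv2.imwrite("pics/t1.png",cv2.resize(a,None,fx=2.05,fy=2.05,interpolation=cv2.INTER_CUBIC))
a=cv2.imread("pics/side0.png")[130:340,140:420]; cv2.imwrite("pics/s1.png",cv2.resize(a,None,fx=2.8,fy=2.8,interpolation=cv2.INTER_CUBIC))
```

```text
(no output)
```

View pics/t1.png

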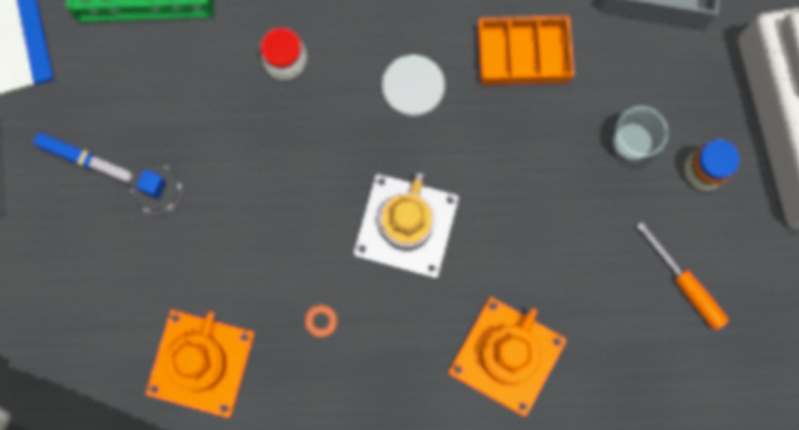

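View pics/s1.png

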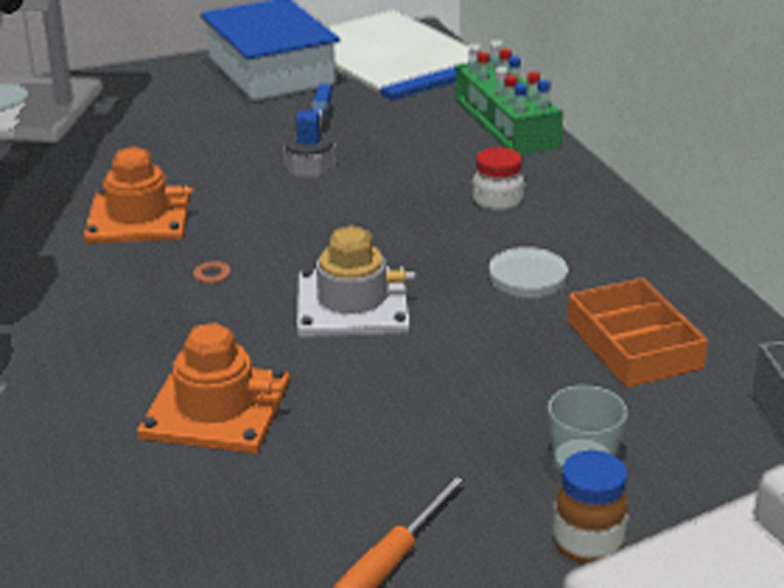

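```bash
cat > h.py <<'E'
from station import *
import cv2, numpy as np
from scipy.optimize import minimize
F=np.diag([1,-1,-1.])
def proj(c,P):
    V=np.array(c["view"]); r,_=cv2.Rodrigues(F@V[:3,:3])
    return cv2.projectPoints(np.atleast_2d(np.asarray(P,float)),r,F@V[:3,3],np.array(c["camera_matrix"]),np.array(c["dist_coeffs"]))[0][:,0]
def shots(n,k=6):
    cs=[camera(n) for _ in range(k)]; c=dict(cs[-1]); c["f"]=np.mean([x["img"] for x in cs],0).astype(np.float32); return c
def unproj(c,uv,z):
    V=np.array(c["view"]); R=F@V[:3,:3]; t=F@V[:3,3]
    q=cv2.undistortPoints(np.array([[uv]],float),np.array(c["camera_matrix"]),np.array(c["dist_coeffs"]))[0,0]
    d=R.T@[q[0],q[1],1]; o=-R.T@t; return o+d*(z-o[2])/d[2]
def box(x0,x1,y0,y1,z0,z1): return np.array([[x,y,z] for x in(x0,x1) for y in(y0,y1) for z in(z0,z1)])*1e-3
def pose(P,x,y,z,a):
    c,s=np.cos(a),np.sin(a); return P@np.array([[c,-s,0],[s,c,0],[0,0,1]]).T+[x,y,z]
S=8
def cover(shape,hulls):   # antialiased soft mask
    m=np.zeros((shape[0]*4,shape[1]*4),np.uint8)
    for h in hulls: cv2.fillConvexPoly(m,np.round(cv2.convexHull((h.astype(np.float32)+.5)*4-.5)*16).astype(np.int32),255,shift=4)
    return cv2.GaussianBlur(cv2.resize(m,shape[::-1],interpolation=cv2.INTER_AREA).astype(np.float32)/255,(0,0),.7)
BOSS=box(-14,14,-14,14,38,76); GRIP=box(101,191,-10,10,19,39)
def blue(c):
    b,g,r=[c["f"][...,i] for i in range(3)]; return np.clip((b-np.maximum(r,g)-25)/60,0,1)
def fit_wrench(cs,x0,z,bent=False,w=90):
    """x,y,yaw of boss (and separate handle yaw when bent)"""
    d=[]
    for c in cs:
        u=proj(c,[[x0[0],x0[1],z+.05]])[0].astype(int); sl=(slice(max(u[1]-w,0),u[1]+w),slice(max(u[0]-w,0),u[0]+w)); d.append((c,blue(c),sl))
    def cost(p):
        e=0
        for c,m,sl in d:
            k=cover(m.shape,[proj(c,pose(BOSS,p[0],p[1],z,p[2])),proj(c,pose(GRIP,p[0],p[1],z,p[3] if bent else p[2]))])
            e+=((k-m)[sl]**2).sum()
        return e
    n=4 if bent else 3; x0=np.array(x0)[:n]
    sim=np.vstack([x0]+[x0+np.eye(n)[i]*[.008,.008,.1,.1][i] for i in range(n)])
    r=minimize(cost,x0,method="Nelder-Mead",options=dict(initial_simplex=sim,xatol=1e-4,fatol=.01,maxiter=160)); return r.x,r.fun
E
python3 - <<'E'
from h import *
t=shots("top");s=shots("side"); np.save("pics/t.npy",t["f"]);np.save("pics/s.npy",s["f"])
b=unproj(t,(163,204),.076); g=unproj(t,(118,188),.039); yaw=np.arctan2(*(g-b)[1::-1]); print(b,g,yaw)
for cs in([t,s],[t],[s]): 
    x,f=fit_wrench(cs,[b[0],b[1],yaw],0.0); print(np.round(x,4),round(f,1))
print(unproj(t,(288,219),.089),unproj(s,(265,216),.089), "orange",unproj(t,(187,290),.08)[:2],unproj(t,(341,286),.08)[:2])
for n,q in(("driver",(421,252)),("jar",(438,197)),("petri",(290,157)),("reagent",(228,141)),("gasket",(246,272)),("tubs",(344,140))): print(n,unproj(t,q,.03)[:2].round(3))
o=[]
for c,p in((t,(288,220)),(s,(265,221))):
    f=c["f"][p[1]-25:p[1]+25,p[0]-25:p[0]+25]; o.append(cv2.resize(np.clip(f*1.2,0,255).astype(np.uint8),(400,400),interpolation=cv2.INTER_CUBIC))
cv2.imwrite("pics/cap.png",np.hstack(o))
E
```

```text
[0.57573806 0.31981325 0.076     ] [0.6363856  0.46161648 0.039     ] 1.1666511151693024
[0.5809 0.3237 1.1538] 1427.6
[0.5804 0.3242 1.1491] 748.2
[0.5826 0.3226 1.1732] 678.5
[ 0.51993364 -0.02610674  0.089     ] [ 0.51872663 -0.04044076  0.089     ] orange [0.33639046 0.25054312] [ 0.33459794 -0.16169219]
driver [ 0.424 -0.401]
jar [ 0.583 -0.466]
petri [ 0.716 -0.04 ]
reagent [0.772 0.141]
gasket [0.385 0.095]
tubs [ 0.764 -0.202]
```

View pics/cap.png

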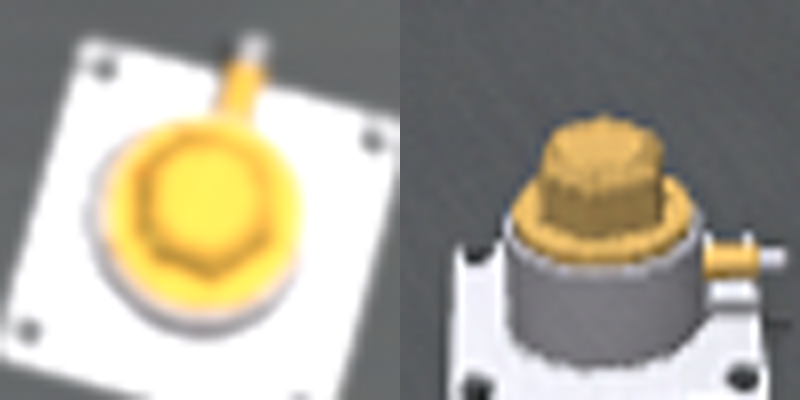

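```bash
cat > fit.py <<'E'
from h import *
def prism(r0,r1,z0,z1,n,ph):   # corner radii in mm -> solid: list of faces (polygons)
    a=ph+2*np.pi*np.arange(n)/n; ring=lambda r,z:np.c_[r*np.cos(a),r*np.sin(a),0*a+z]*1e-3
    b,t=ring(r0,z0),ring(r1,z1); return [np.array([b[i],b[(i+1)%n],t[(i+1)%n],t[i]]) for i in range(n)]+[t]
def cyl(r,z0,z1,top=True):
    f=prism(r,r,z0,z1,36,0); return [("hull",np.vstack(f))]+([f[-1]] if top else [])
def boxs(x0,x1,y0,y1,z0,z1):
    P=lambda x,y,z:[x,y,z]
    return [np.array(q)*1e-3 for q in ([P(x0,y0,z1),P(x1,y0,z1),P(x1,y1,z1),P(x0,y1,z1)],
     [P(x0,y0,z0),P(x1,y0,z0),P(x1,y0,z1),P(x0,y0,z1)],[P(x1,y1,z0),P(x0,y1,z0),P(x0,y1,z1),P(x1,y1,z1)],
     [P(x1,y0,z0),P(x1,y1,z0),P(x1,y1,z1),P(x1,y0,z1)],[P(x0,y1,z0),P(x0,y0,z0),P(x0,y0,z1),P(x0,y1,z1)])]
C=1/np.cos(np.pi/6)
# cap in cap_seat frame; corner along +y
CAP=[cyl(38,-61+12,-6),cyl(34,-6,0),prism(22*C,22*C,0,22,6,np.pi/2),prism(22*C,18*C,22,28,6,np.pi/2)]
HEAD=[prism(35,35,0,30,6,0)+[],cyl(32,30,38)]; BOS=[boxs(-14,14,-14,14,38,76)]
HAND=[boxs(36,101,-7,7,20,38),boxs(101,191,-10,10,19,39)]
def resid(c,parts,sl):
    """parts: list of (solids,pose)"""
    U=4; h,w=sl[0].stop-sl[0].start,sl[1].stop-sl[1].start; lab=np.zeros((h*U,w*U),np.uint8); n=0
    V=np.array(c["view"]); eye=-V[:3,:3].T@V[:3,3]; off=np.array([sl[1].start,sl[0].start])
    for solids,p in parts:
        for sd in solids:
            for f in sd:
                hull=isinstance(f,tuple); P=pose(f[1] if hull else f,*p)
                if not hull:
                    nn=np.cross(P[1]-P[0],P[2]-P[1])
                    if nn@(eye-P[0])<=0: continue
                q=((proj(c,P)-off+.5)*U-.5).astype(np.float32)
                n+=1; cv2.fillConvexPoly(lab,np.round(cv2.convexHull(q)*16).astype(np.int32),n,shift=4)
    A=[]
    for i in range(n+1):
        m=(lab==i).astype(np.float32)
        if m.any(): A.append(cv2.GaussianBlur(cv2.resize(m,(w,h),interpolation=cv2.INTER_AREA),(0,0),.6).ravel())
    A=np.array(A).T; Y=c["f"][sl].reshape(-1,3); A2=A.T@A+1e-3*np.eye(A.shape[1])
    return ((Y-A@np.linalg.solve(A2,A.T@Y))**2).sum()/1e3
def win(c,pts,m): 
    u=proj(c,pts); a=np.maximum(np.floor(u.min(0)-m).astype(int),0); b=np.ceil(u.max(0)+m).astype(int); return (slice(a[1],min(b[1],420)),slice(a[0],min(b[0],560)))
def fit(cs,mk,x0,step,sl):
    x0=np.array(x0,float); sim=np.vstack([x0]+[x0+np.eye(len(x0))[i]*step[i] for i in range(len(x0))])
    r=minimize(lambda p:sum(resid(c,mk(p),s) for c,s in zip(cs,sl)),x0,method="Nelder-Mead",options=dict(initial_simplex=sim,xatol=1e-4,fatol=.01,maxiter=150)); return r.x,r.fun
E
cat > run1.py <<'E'
from fit import *
t,s=camera("top"),camera("side"); t["f"]=np.load("pics/t.npy");s["f"]=np.load("pics/s.npy")
for cs in([t],[s],[t,s]):
    c0=[.513,-.03]
    best=[]
    for a in(-.35,0,.35):
        sl=[win(c,np.array([[*c0,.0],[*c0,.1]])+[0,0,0],18) for c in cs]
        best.append(fit(cs,lambda p:[(CAP,(p[0],p[1],.061,p[2]))],[*c0,a],[.006,.006,.15],sl))
    print("cap",[(np.round(x,4).tolist(),round(f,1)) for x,f in best])
    W0=[.5809,.3237,1.155]; sl=[win(c,pose(np.array([[-.03,0,.0],[.19,0,.03],[0,0,.08]]),W0[0],W0[1],0,W0[2]),12) for c in cs]
    x,f=fit(cs,lambda p:[(HAND+HEAD+BOS,(p[0],p[1],0,p[2]))],W0,[.005,.005,.05],sl); print("wrench",np.round(x,4),round(f,1))
E
python3 run1.py
```

```text
cap [([0.5207, -0.0266, -0.518], np.float64(8136.7)), ([0.5207, -0.0266, -0.3184], np.float64(8140.8)), ([0.5207, -0.0266, 0.5075], np.float64(8143.9))]
wrench [0.5785 0.3229 1.1471] 710.2
cap [([0.5154, -0.0718, 0.3576], np.float64(10156.8)), ([0.5155, -0.0719, 0.4081], np.float64(10166.1)), ([0.5148, -0.0718, 1.0765], np.float64(10146.0))]
wrench [0.5844 0.3246 1.1458] 4274.4
cap [([0.5212, -0.0268, -0.4633], np.float64(20427.1)), ([0.5212, -0.0267, -0.3723], np.float64(20412.7)), ([0.5209, -0.0267, 0.5728], np.float64(20431.5))]
wrench [0.5783 0.3225 1.1422] 5106.0
```

```bash
cat > run2.py <<'E'
from fit import *
import fit as fm
t,s=camera("top"),camera("side"); t["f"]=np.load("pics/t.npy");s["f"]=np.load("pics/s.npy")
def masked(c,parts,sl,M):
    c=dict(c); return resid(c,parts,sl)
PL=[[f*1 for f in boxs(-60,60,-60,60,-61,-49)]]
hexpts=np.vstack([f for s_ in CAP[2:] for f in s_]); fl=CAP[1][0][1]
import scipy.optimize as so
def model(c,p,sl,M):
    U=8; h,w=M.shape; lab=np.zeros((h*U,w*U),np.uint8); V=np.array(c["view"]); eye=-V[:3,:3].T@V[:3,3]; off=np.array([sl[1].start,sl[0].start]); n=0
    for sd in CAP:
        for f in sd:
            hull=isinstance(f,tuple); P=pose(f[1] if hull else f,p[0],p[1],.061,p[2])
            if not hull and np.cross(P[1]-P[0],P[2]-P[1])@(eye-P[0])<=0: continue
            n+=1; cv2.fillConvexPoly(lab,np.round(cv2.convexHull(((proj(c,P)-off+.5)*U-.5).astype(np.float32))*16).astype(np.int32),n,shift=4)
    A=np.array([cv2.GaussianBlur(cv2.resize((lab==i).astype(np.float32),(w,h),interpolation=cv2.INTER_AREA),(0,0),.6)[M] for i in range(n+1)]).T
    Y=c["f"][sl][M]; return ((Y-A@np.linalg.solve(A.T@A+1e-2*np.eye(n+1),A.T@Y))**2).sum()/1e3
for cs,name,st in(([t],"top",[.5207,-.0266]),([s],"side",[.5207,-.03])):
    c=cs[0]
    for it in range(2):
        P=np.vstack([pose(fl,*st,.061,0),pose(hexpts,*st,.061,0)]); sl=win(c,P,5); M=np.zeros((sl[0].stop-sl[0].start,sl[1].stop-sl[1].start),np.uint8); off=np.array([sl[1].start,sl[0].start])
        for Q in(fl,hexpts): cv2.fillConvexPoly(M,cv2.convexHull(np.round(proj(c,pose(Q,*st,.061,0))-off).astype(np.int32)),1)
        M=cv2.dilate(M,np.ones((3,3)))>0
        R=[]
        for a in np.arange(-.52,.52,.0873):
            r=so.minimize(lambda q:model(c,[q[0],q[1],a],sl,M),st,method="Nelder-Mead",options=dict(initial_simplex=[st,[st[0]+.003,st[1]],[st[0],st[1]+.003]],xatol=1e-4,fatol=.1,maxiter=50)); R.append((r.fun,a,*r.x))
        st=list(min(R)[2:])
    print(name,[(round(np.degrees(a)),round(f,1)) for f,a,*_ in R],np.round(min(R),4))
E
python3 run2.py
```

```text
top [(-30, np.float64(235.5)), (-25, np.float64(233.7)), (-20, np.float64(239.2)), (-15, np.float64(252.2)), (-10, np.float64(264.2)), (-5, np.float64(279.3)), (0, np.float64(285.1)), (5, np.float64(287.2)), (10, np.float64(281.1)), (15, np.float64(272.9)), (20, np.float64(262.6)), (25, np.float64(248.6))] [ 2.33743e+02 -4.32700e-01  5.19500e-01 -2.63000e-02]
side [(-30, np.float64(112.9)), (-25, np.float64(103.7)), (-20, np.float64(104.1)), (-15, np.float64(133.0)), (-10, np.float64(135.0)), (-5, np.float64(149.3)), (0, np.float64(159.7)), (5, np.float64(165.6)), (10, np.float64(164.4)), (15, np.float64(157.2)), (20, np.float64(143.1)), (25, np.float64(128.8))] [ 1.037404e+02 -4.327000e-01  5.221000e-01 -2.630000e-02]
```

```bash
cat > plan.py <<'E'
import sys,numpy as np
from station import read_state
from scipy.spatial.transform import Rotation as Ro
s=read_state(); R=Ro.from_euler("xyz",s["orientation"]); p=np.array(s["eef_pos"])
a=list(map(float,sys.argv[1:]))   # x y z toolY-angle(deg)
d=R.inv().apply(np.array(a[:3])-p)*1e3; ty=R.apply([0,1,0]); T=Ro.from_matrix(np.array([[-np.sin(np.radians(a[3])),-np.cos(np.radians(a[3])),0],[np.cos(np.radians(a[3])),-np.sin(np.radians(a[3])),0],[0,0,1]]).T@np.eye(3)) if 0 else None
th=np.radians(a[3]); Y=np.array([np.cos(th),np.sin(th),0]); Z=np.array([0,0,-1.]); T=Ro.from_matrix(np.c_[np.cross(Y,Z),Y,Z])
print("t",round(s["time"],2),"pos",p.round(4),"toolY deg",np.degrees(np.arctan2(ty[1],ty[0])).round(2),"F",np.round(s["force"],1),"w",round(s["gripper_width"],4))
print("shift mm",d.round(1),"rotvec deg",np.degrees((R.inv()*T).as_rotvec()).round(2))
E
python3 plan.py .579 .323 .15 65.6
```

```text
t 2.2 pos [0.264  0.6212 0.2296] toolY deg 66.98 F [-0.9  0.3 -0.1] w 0.0928
shift mm [-406.6 -151.3   79.6] rotvec deg [-0.   -0.    1.38]
```

Emit:
carry_out --increments "-43 -16 0 0 0 0; -43 -16 0 0 0 0; -43 -16 0 0 0 0; -43 -16 0 0 0 0; -43 -16 0 0 0 0; -43 -16 0 0 0 0; -43 -16 0 0 0 0; -43 -16 0 0 0 0"

```text
time: 3.0
eef_pos: [0.5317, 0.3674, 0.2299]
orientation: [3.141, 0.0, 2.74]
force: [-0.2, 0.7, -0.4]
gripper_width: 0.093
finger_force: 0.0
```

Emit:
carry_out --increments "-31 -11.6 0 0 0 0; -31.6 -11.7 0 0 0 1.4; 0 0 20 0 0 0; 0 0 20 0 0 0; 0 0 20 0 0 0; 0 0 20 0 0 0; 0 0 0 0 0 0; 0 0 0 0 0 0" --gripper 0.3

```text
time: 3.8
eef_pos: [0.5791, 0.323, 0.1501]
orientation: [-3.142, -0.0, 2.715]
force: [1.1, 0.0, 0.2]
gripper_width: 0.0653
finger_force: 0.0
```

```bash
python3 plan.py .579 .323 .057 65.6
python3 - <<'E'
from h import *
o=[]
for n in("top","side"):
    c=camera(n); u=proj(c,[[.579,.323,.07]])[0].astype(int); o.append(cv2.resize(c["img"][u[1]-50:u[1]+50,u[0]-50:u[0]+50],(400,400),interpolation=cv2.INTER_CUBIC))
cv2.imwrite("pics/a.png",np.hstack(o))
E
```

```text
t 3.8 pos [0.5791 0.323  0.1501] toolY deg 65.58 F [1.1 0.  0.2] w 0.0653
shift mm [ 0.1 -0.  93.1] rotvec deg [-0.01 -0.   -0.02]
```

View pics/a.png

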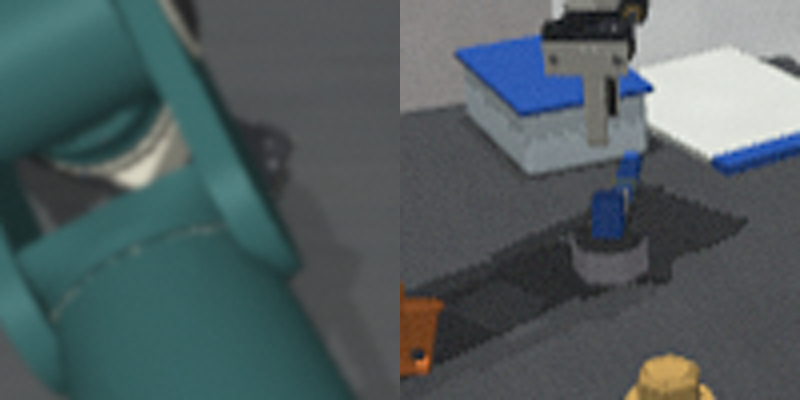

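Emit:
carry_out --increments "0 0 15 0 0 0; 0 0 15 0 0 0; 0 0 15 0 0 0; 0 0 15 0 0 0; 0 0 13 0 0 0; 0 0 10 0 0 0; 0 0 10 0 0 0; 0 0 0 0 0 0"

```text
time: 4.7
eef_pos: [0.5786, 0.3227, 0.055]
orientation: [-3.14, -0.001, 2.715]
force: [-0.3, 0.2, -0.0]
gripper_width: 0.0652
finger_force: 0.0
```

Emit:
carry_out --increments "0 0 0 0 0 0; 0 0 0 0 0 0; 0 0 0 0 0 0; 0 0 0 0 0 0; 0 0 0 0 0 0; 0 0 0 0 0 0; 0 0 0 0 0 0; 0 0 0 0 0 0" --gripper 0.9

```text
time: 5.5
eef_pos: [0.5791, 0.3229, 0.0568]
orientation: [3.142, 0.0, 2.715]
force: [0.1, -2.4, 2.9]
gripper_width: 0.0279
finger_force: 30.0
```

```bash
python3 plan.py .579 .323 .057 65.6
python3 - <<'E'
from h import *
c=camera("side"); u=proj(c,[[.579,.323,.07]])[0].astype(int); cv2.imwrite("pics/b.png",cv2.resize(c["img"][u[1]-50:u[1]+50,u[0]-50:u[0]+50],(400,400),interpolation=cv2.INTER_CUBIC))
E
```

```text
t 5.5 pos [0.5791 0.3229 0.0568] toolY deg 65.58 F [ 0.1 -2.4  2.9] w 0.0279
shift mm [ 0.1  0.  -0.2] rotvec deg [ 0.    0.01 -0.02]
```

View pics/b.png

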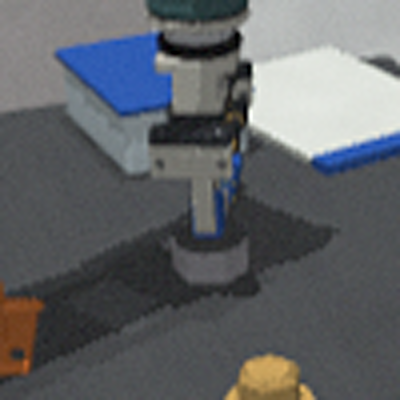

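Emit:
carry_out --increments "0 0 -5 0 0 0; 0 0 -15 0 0 0; 0 0 -30 0 0 0; 0 0 -30 0 0 -6; 0 0 -30 0 0 -6; 0 0 -10 0 0 -6; 0 0 0 0 0 -6; 0 0 0 0 0 -6"

```text
time: 6.35
eef_pos: [0.579, 0.3231, 0.1781]
orientation: [3.141, 0.001, -3.04]
force: [1.1, -0.4, -5.4]
gripper_width: 0.028
finger_force: 30.0
```

```bash
python3 plan.py .5207 -.0263 .177 95.5
```

```text
t 6.35 pos [0.579  0.3231 0.1781] toolY deg 95.83 F [ 1.1 -0.4 -5.4] w 0.028
shift mm [  93.5 -341.7    0.9] rotvec deg [0.03 0.05 0.33]
```

Emit:
carry_out --increments "5 -20 0 0 0 0; 11 -40 0 0 0 0; 12.5 -45 0 0 0 0; 12.5 -45 0 0 0 0; 12.5 -45 0 0 0 0; 12.5 -45 0 0 0 0; 11 -40 0 0 0 0; 8 -30 0 0 0 0"

```text
time: 7.15
eef_pos: [0.5234, 0.0036, 0.1774]
orientation: [-3.141, 0.001, -3.047]
force: [1.0, 0.2, -5.6]
gripper_width: 0.0278
finger_force: 30.0
```

Emit:
carry_out --increments "5.5 -20 0 0 0 0.3; 3 -11.7 0 0 0 0; 0 0 0 0 0 0; 0 0 0 0 0 0; 0 0 0 0 0 0; 0 0 0 0 0 0; 0 0 0 0 0 0; 0 0 0 0 0 0"

```text
time: 7.95
eef_pos: [0.5192, -0.0258, 0.1766]
orientation: [3.142, -0.0, -3.049]
force: [-0.3, 0.8, -5.5]
gripper_width: 0.0281
finger_force: 30.0
```

```bash
python3 plan.py .5207 -.0263 .177 95.5
python3 - <<'E'
from h import *
from station import read_state
o=[]
for n in("side","top"):
    c=camera(n); u=proj(c,[[.52,-.0,.11]])[0].astype(int); o.append(cv2.resize(c["img"][u[1]-50:u[1]+50,u[0]-50:u[0]+50],(400,400),interpolation=cv2.INTER_CUBIC))
cv2.imwrite("pics/c.png",np.hstack(o))
E
```

```text
t 7.95 pos [ 0.5192 -0.0258  0.1766] toolY deg 95.31 F [-0.3  0.8 -5.5] w 0.0281
shift mm [-1.5 -0.6 -0.4] rotvec deg [ 0.   -0.01 -0.19]
```

View pics/c.png

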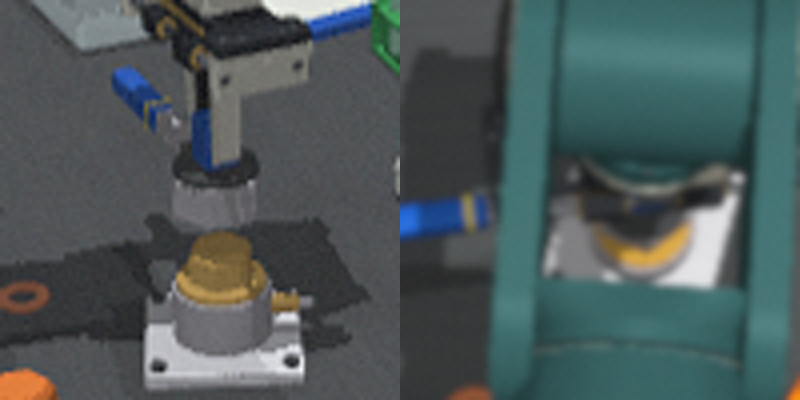

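Run:
```python
from fit import *
c=camera("side"); u=proj(c,[[.52,0,.11]])[0].astype(int)
W=(.5192,-.0258,.1766-.0568,np.radians(95.3))
def ext(P): q=(proj(c,P)-(u-50)+.5)*4; return q.min(0).round(),q.max(0).round()
print("disc",ext(pose(HEAD[1][0][1],*W)),"socket",ext(pose(np.vstack(HEAD[0]),*W)))
print("flange",ext(pose(CAP[1][0][1],.5207,-.0263,.061,0)))
s=[camera("side") for _ in range(6)]; c["f"]=np.mean([x["img"] for x in s],0).astype(np.float32)
P=pose(np.vstack(HEAD[0]),*W); sl=win(c,P,7)
sl=(slice(int(proj(c,[[W[0],W[1],W[2]+.03]])[0,1])+1,sl[0].stop-2),sl[1])
mk=lambda p:[(HEAD[:1],(p[0],p[1],W[2],p[2]))]
for a in(-.1,0,.1):
  x,f=fit([c],mk,[W[0],W[1],W[3]+a],[.003,.003,.1],[sl]); print(np.round(x,4),np.degrees(x[2]).round(1),round(f,1))
print(read_state()["time"])
g=c["f"].astype(np.uint8)[u[1]-50:u[1]+50,u[0]-50:u[0]+50]; gray=g.mean(2)
for r in (44,48,52): print(r*4,gray[r,35:75].round().astype(int).tolist())
```

```text
disc (array([170., 144.]), array([257., 193.])) socket (array([167., 154.]), array([262., 229.]))
flange (array([175., 255.]), array([264., 307.]))
[ 0.522  -0.021   1.5039] 86.2 366.9
[ 0.5219 -0.0211  1.4722] 84.4 366.2
[ 0.5218 -0.0217  1.5595] 89.4 369.1
8.4
176 [82, 83, 83, 83, 81, 83, 82, 83, 81, 47, 56, 59, 67, 75, 78, 68, 69, 45, 43, 46, 46, 47, 47, 65, 49, 46, 55, 40, 56, 79, 83, 82, 83, 81, 83, 81, 83, 81, 80, 80]
192 [84, 85, 84, 85, 84, 80, 81, 82, 89, 109, 109, 112, 103, 93, 115, 106, 116, 123, 117, 113, 108, 97, 96, 99, 106, 95, 94, 100, 100, 82, 83, 81, 81, 80, 80, 80, 79, 79, 79, 80]
208 [82, 84, 84, 82, 85, 85, 84, 82, 102, 112, 111, 110, 109, 109, 109, 110, 109, 109, 106, 105, 106, 107, 96, 94, 107, 108, 97, 96, 109, 83, 82, 80, 80, 83, 81, 79, 81, 80, 79, 79]
```

Emit:
carry_out --increments "-1.8 -0.5 0 0 0 0; 0 0 4 0 0 0; 0 0 4 0 0 0; 0 0 4 0 0 0; 0 0 4 0 0 0; 0 0 4 0 0 0; 0 0 4 0 0 0; 0 0 4 0 0 0"

```text
time: 9.2
eef_pos: [0.521, -0.0265, 0.1483]
orientation: [3.142, -0.0, -3.049]
force: [-0.2, 0.3, -5.9]
gripper_width: 0.0277
finger_force: 30.0
```

Emit:
carry_out --increments "0 0 1 0 0 0; 0 0 1 0 0 0; 0 0 1 0 0 0; 0 0 1 0 0 0; 0 0 1 0 0 0; 0 0 1 0 0 0; 0 0 0 0 0 0; 0 0 0 0 0 0"

```text
time: 10.0
eef_pos: [0.521, -0.0265, 0.1427]
orientation: [3.142, 0.0, -3.049]
force: [-0.2, 0.0, -5.6]
gripper_width: 0.0279
finger_force: 30.0
```

Emit:
carry_out --increments "0 0 1 0 0 0; 0 0 1 0 0 0; 0 0 1 0 0 0; 0 0 1 0 0 0; 0 0 0 0 0 0; 0 0 0 0 0 0; 0 0 0 0 0 0; 0 0 0 0 0 0"

```text
time: 10.8
eef_pos: [0.5211, -0.0267, 0.1391]
orientation: [-3.141, 0.001, -3.05]
force: [-3.5, -3.1, 5.8]
gripper_width: 0.0277
finger_force: 30.0
```

Emit:
carry_out --increments "0 0 1 0 0 0; 0 0 1 0 0 0; 0 0 1 0 0 0; 0 0 1 0 0 0; 0 0 0 0 0 0; 0 0 0 0 0 0; 0 0 0 0 0 0; 0 0 0 0 0 0"

```text
time: 11.6
eef_pos: [0.5208, -0.0269, 0.1339]
orientation: [-3.141, -0.001, -3.05]
force: [-1.1, -6.4, -3.9]
gripper_width: 0.0279
finger_force: 30.0
```

Emit:
carry_out --increments "0.2 -0.8 0 0 0 0; 0 0 1.5 0 0 0; 0 0 1.5 0 0 0; 0 0 1.5 0 0 0; 0 0 1.5 0 0 0; 0 0 1 0 0 0; 0 0 1 0 0 0; 0 0 0 0 0 0"

```text
time: 12.4
eef_pos: [0.5207, -0.0273, 0.1264]
orientation: [3.142, -0.0, -3.049]
force: [-0.7, -1.9, -5.9]
gripper_width: 0.028
finger_force: 30.0
```

Emit:
carry_out --increments "0 -0.3 1 0 0 0; 0 0 1 0 0 0; 0 0 1 0 0 0; 0 0 1 0 0 0; 0 0 1 0 0 0; 0 0 1 0 0 0; 0 0 1 0 0 0; 0 0 0 0 0 0"

```text
time: 13.2
eef_pos: [0.5208, -0.0276, 0.1195]
orientation: [3.142, -0.0, -3.049]
force: [-0.5, -0.5, -5.2]
gripper_width: 0.0278
finger_force: 30.0
```

Emit:
carry_out --increments "0 0 0.4 0 0 0; 0 0 0.4 0 0 0; 0 0 0.4 0 0 0; 0 0 0 0 0 0; 0 0 0 0 0 0; 0 0 0 0 0 0; 0 0 0 0 0 0; 0 0 0 0 0 0"

```text
time: 14.0
eef_pos: [0.5209, -0.0276, 0.1185]
orientation: [-3.142, 0.0, -3.049]
force: [-0.8, -0.8, -6.0]
gripper_width: 0.0279
finger_force: 30.0
```

Emit:
carry_out --increments "0 0 0 0 0 0; 0 0 0 0 0 0; 0 0 0 0 0 0; 0 0 0 0 0 0; 0 0 0 0 0 0; 0 0 0 0 0 0; 0 0 -2 0 0 0; 0 0 -10 0 0 0" --gripper 0.4

```text
time: 14.8
eef_pos: [0.5204, -0.0276, 0.13]
orientation: [3.141, -0.002, -3.049]
force: [0.3, -0.1, 0.9]
gripper_width: 0.0554
finger_force: 0.0
```

```bash
python3 plan.py .45 .124 .2 95
python3 - <<'E'
from fit import *
c=shots("side",4); u=proj(c,[[.52,0,.09]])[0].astype(int); cv2.imwrite("pics/d.png",cv2.resize(c["f"].astype(np.uint8)[u[1]-45:u[1]+45,u[0]-60:u[0]+60],(800,600),interpolation=cv2.INTER_CUBIC))
E
```

```text
t 14.8 pos [ 0.5204 -0.0276  0.13  ] toolY deg 95.28 F [ 0.3 -0.1  0.9] w 0.0554
shift mm [ 56.3 157.4 -69.9] rotvec deg [ 0.02 -0.09  0.28]
```

View pics/d.png

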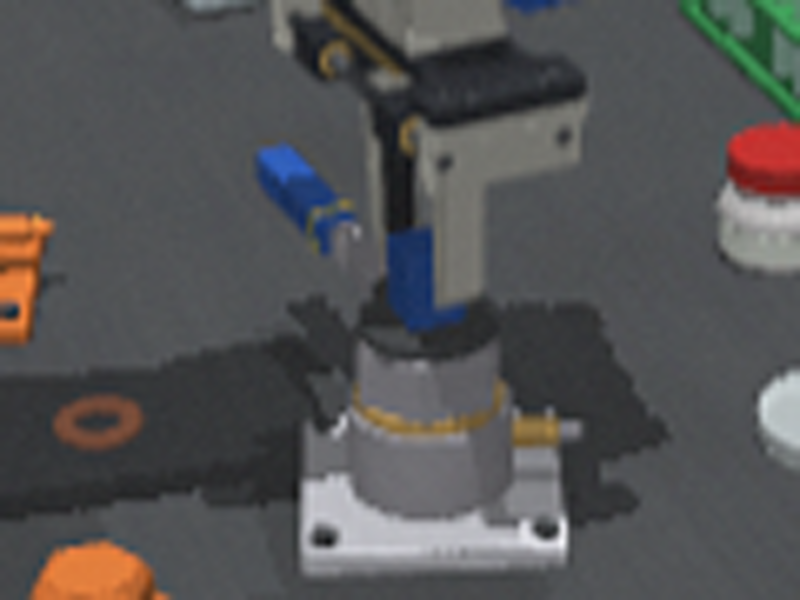

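Emit:
carry_out --increments "0 0 -20 0 0 0; 0 0 -25 0 0 0; 20 20 -5 0 0 0; 20 30 0 0 0 0; 5 30 0 0 0 0; 0 30 0 0 0 0; 0 25 0 0 0 0; 0 10 0 0 0 0" --gripper 1

```text
time: 15.8
eef_pos: [0.4623, 0.1142, 0.1804]
orientation: [3.141, 0.0, -3.048]
force: [0.1, 0.1, -0.1]
gripper_width: 0.001
finger_force: 0.0
```

```bash
python3 plan.py .462 .118 .088 95.3
python3 - <<'E'
from fit import *
c=shots("side",4); a=np.radians(95.3)
W=[.521,-.0275,a]; sl=[win(c,pose(np.array([[-.035,0,.0],[.19,0,.03],[0,0,.08]]),W[0],W[1],.061,a),8)]
for z in(.061,):
  x,f=fit([c],lambda p:[(HAND,(p[0],p[1],z,p[3])),(HEAD+BOS,(p[0],p[1],z,p[2]))],[*W,a],[.004,.004,.05,.05],sl); print(np.round(x,4),np.degrees(x[2:]).round(1),round(f))
E
```

```text
t 15.8 pos [0.4623 0.1142 0.1804] toolY deg 95.37 F [ 0.1  0.1 -0.1] w 0.001
shift mm [-0.   3.8 92.4] rotvec deg [0.01 0.   0.07]
[ 0.5225 -0.0298  1.6543  1.6725] [94.8 95.8] 5172
```

Emit:
carry_out --increments "0 2 12 0 0 0; 0 2 20 0 0 0; 0 0 25 0 0 0; 0 0 20 0 0 0; 0 0 10 0 0 0; 0 0 5 0 0 0; -8 0 0 0 0 0; -8 0 0 0 0 0"

```text
time: 16.8
eef_pos: [0.4794, 0.1181, 0.0894]
orientation: [3.142, 0.001, -3.05]
force: [1.4, -0.3, 0.3]
gripper_width: 0.0008
finger_force: 0.0
```

Emit:
carry_out --increments "-4 0 0 0 0 0; -3 0 0 0 0 0; -3 0 0 0 0 0; -2 0.2 0 0 0 0.8; -2 0.2 0 0 0 0.8; -2 0.2 0 0 0 0.8; -2 0.2 0 0 0 0.8; 0 0 0 0 0 0"

```text
time: 17.6
eef_pos: [0.4963, 0.1204, 0.0884]
orientation: [-3.142, 0.0, -3.106]
force: [-1.1, -0.2, -0.3]
gripper_width: 0.0007
finger_force: 0.0
```

Emit:
carry_out --increments "-5.2 0.6 0 0 0 2; -5.2 0.6 0 0 0 2; -5.2 0.6 0 0 0 2; -5.2 0.6 0 0 0 2; -5.2 0.6 0 0 0 2; 0 0 0 0 0 0; 0 0 0 0 0 0; 0 0 0 0 0 0"

```text
time: 18.4
eef_pos: [0.522, 0.1225, 0.0885]
orientation: [3.142, 0.0, 3.004]
force: [0.4, -0.8, -0.1]
gripper_width: 0.0002
finger_force: 0.0
```

```bash
cat > chk.py <<'E'
from fit import *
import sys
s=read_state(); p=np.array(s["eef_pos"]); v=p[:2]-[.521,-.027]; F=np.array(s["force"]); r=np.hypot(*v); th=np.arctan2(v[1],v[0]); tn=np.array([np.sin(th),-np.cos(th)])
print("t",round(s["time"],2),"r",r.round(4),"tcp ang",np.degrees(th).round(2),"toolY",round(np.degrees(s["orientation"][2])-90,2),"handle if touching",np.degrees(th-.0175/r).round(2),"Ftan",(F[:2]@tn).round(2),"F",F.round(1),"Mz",np.round(s["moment"],2))
if len(sys.argv)>1:
  a,b=np.radians(float(sys.argv[1])),np.radians(float(sys.argv[2]))
  for n in("side","top"):
    c=shots(n,3)
    sl=[win(c,pose(np.array([[-.035,0,.0],[.19,0,.03],[0,0,.08]]),.521,-.027,.061,a),8)]
    x,f=fit([c],lambda p:[(HAND,(p[0],p[1],.061,p[3])),(HEAD+BOS,(p[0],p[1],.061,p[2]))],[.522,-.028,b,a],[.002,.002,.08,.08],sl); print(n,np.round(x[:2],4),"boss,handle",np.degrees(x[2:]).round(1),round(f))
E
python3 chk.py 82 82
```

```text
t 18.4 r 0.1495 tcp ang 89.6 toolY 82.13 handle if touching 82.89 Ftan 0.38 F [ 0.4 -0.8 -0.1] Mz [ 0.   -0.01  0.02]
side [ 0.5201 -0.0287] boss,handle [82.1 79. ] 5002
top [ 0.5168 -0.0271] boss,handle [87.1 80. ] 25243
```

Emit:
carry_out --increments "-5.2 0.6 0 0 0 2; -5.2 0.6 0 0 0 2; -2.6 0.3 0 0 0 1; 0 0 0 0 0 0; 0 0 0 0 0 0; 0 0 0 0 0 0; 0 0 0 0 0 0; 0 0 0 0 0 0"

```text
time: 19.5
eef_pos: [0.5352, 0.1218, 0.0885]
orientation: [3.142, 0.0, 2.916]
force: [0.1, 0.0, 0.4]
gripper_width: 0.0008
finger_force: 0.0
```

```bash
python3 chk.py 76 77
```

```text
t 19.5 r 0.1495 tcp ang 84.54 toolY 77.09 handle if touching 77.83 Ftan 0.09 F [0.1 0.  0.4] Mz [ 0.03  0.   -0.01]
side [ 0.5202 -0.0253] boss,handle [82.9 74.6] 2984
top [ 0.5167 -0.0291] boss,handle [85.8 75.1] 31436
```

Emit:
carry_out --increments "0 0 0 0 0 0; 0 0 0 0 0 0; 0 0 0 0 0 0; 0 0 0 0 0 0; -3.3 0.4 0 0 0 1.25; -3.3 0.4 0 0 0 1.25; -3.3 0.4 0 0 0 1.25; -3.3 0.4 0 0 0 1.25"

```text
time: 20.6
eef_pos: [0.5488, 0.1199, 0.0884]
orientation: [-3.141, -0.0, 2.827]
force: [-1.8, -0.2, -0.2]
gripper_width: 0.0002
finger_force: 0.6
```

```bash
python3 chk.py 70 75
```

```text
t 20.6 r 0.1495 tcp ang 79.29 toolY 71.96 handle if touching 72.58 Ftan -1.7 F [-1.8 -0.2 -0.2] Mz [-0.06  0.24 -0.03]
side [ 0.5215 -0.0261] boss,handle [74.6 70.7] 1547
top [ 0.5191 -0.0752] boss,handle [140.4  60.1] 22485
```

Emit:
carry_out --increments "0 0 0 0 0 0; 0 0 0 0 0 0; 0 0 0 0 0 0; 0 0 0 0 0 0; -3.3 0.4 0 0 0 1.25; -3.3 0.4 0 0 0 1.25; -3.3 0.4 0 0 0 1.25; -3.3 0.4 0 0 0 1.25"

```text
time: 21.7
eef_pos: [0.5617, 0.1169, 0.0884]
orientation: [-3.141, -0.0, 2.739]
force: [-0.1, -0.5, 0.8]
gripper_width: 0.0006
finger_force: 0.6
```

Emit:
carry_out --increments "0 0 0 0 0 0; 0 0 0 0 0 0; 0 0 0 0 0 0; 0 0 0 0 0 0; -3.3 0.4 0 0 0 1.25; -3.3 0.4 0 0 0 1.25; -3.3 0.4 0 0 0 1.25; -3.3 0.4 0 0 0 1.25"

```text
time: 22.5
eef_pos: [0.5744, 0.1128, 0.0884]
orientation: [-3.142, -0.0, 2.652]
force: [-1.3, -0.7, 0.0]
gripper_width: 0.0003
finger_force: 0.6
```

Emit:
carry_out --increments "0 0 0 0 0 0; 0 0 0 0 0 0; 0 0 0 0 0 0; 0 0 0 0 0 0; -3.3 0.4 0 0 0 1.25; -3.3 0.4 0 0 0 1.25; -3.3 0.4 0 0 0 1.25; -3.3 0.4 0 0 0 1.25"

```text
time: 23.3
eef_pos: [0.5864, 0.1077, 0.0884]
orientation: [-3.141, -0.001, 2.565]
force: [-5.5, 1.5, 1.2]
gripper_width: 0.0001
finger_force: 2.8
```

```bash
python3 chk.py 57 60
python3 - <<'E'
from fit import *
c=shots("side",3); u=proj(c,[[.55,0.04,.1]])[0].astype(int); cv2.imwrite("pics/e.png",cv2.resize(c["f"].astype(np.uint8)[u[1]-45:u[1]+45,u[0]-60:u[0]+60],(800,600),interpolation=cv2.INTER_CUBIC))
E
```

```text
t 23.3 r 0.1497 tcp ang 64.09 toolY 56.96 handle if touching 57.39 Ftan -5.58 F [-5.5  1.5  1.2] Mz [ 0.35  0.92 -0.08]
side [ 0.5215 -0.0284] boss,handle [64.2 54. ] 4437
top [ 0.5275 -0.0707] boss,handle [104.5  63.7] 21263
```

View pics/e.png

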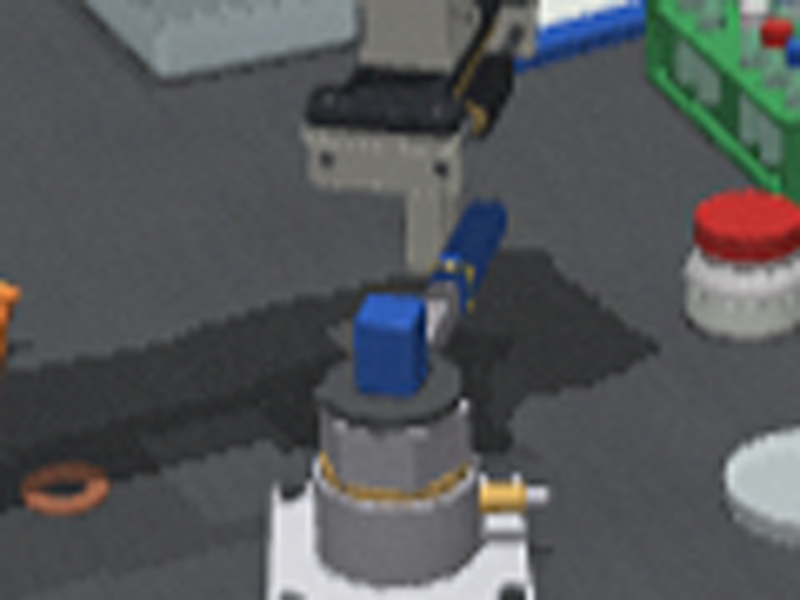

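Emit:
carry_out --increments "-2.6 0.3 0 0 0 1; -2.6 0.3 0 0 0 1; -2.6 0.3 0 0 0 1; -2.6 0.3 0 0 0 1; 0 0 0 0 0 0; 0 0 0 0 0 0; 0 0 0 0 0 0; 0 0 0 0 0 0"

```text
time: 24.55
eef_pos: [0.5952, 0.1031, 0.0883]
orientation: [-3.141, -0.001, 2.497]
force: [-6.9, 1.9, 1.9]
gripper_width: 0.0007
finger_force: 3.0
```

```bash
python3 chk.py 52 62|head -2; for i in 1 2 3; do python3 -c "
from station import *
camera('side');print(read_state()['force'])"; done
```

```text
t 24.55 r 0.1498 tcp ang 60.31 toolY 53.06 handle if touching 53.62 Ftan -6.95 F [-6.9  1.9  1.9] Mz [0.29 1.02 0.  ]
side [ 0.5213 -0.0284] boss,handle [61.4 50. ] 5437
[-6.06154337  2.17544172  1.03510907]
[-6.14097743  1.80782804  1.49100689]
[-5.97565628  1.76409136  1.82782173]
```

Emit:
carry_out --increments "-2.6 0.3 0 0 0 1; -2.6 0.3 0 0 0 1; -2.6 0.3 0 0 0 1; -2.6 0.3 0 0 0 1; 0 0 0 0 0 0; 0 0 0 0 0 0; 0 0 0 0 0 0; 0 0 0 0 0 0"

```text
time: 25.8
eef_pos: [0.6041, 0.0975, 0.0883]
orientation: [-3.141, -0.001, 2.428]
force: [-4.8, 1.4, 0.9]
gripper_width: 0.0005
finger_force: 2.5
```

```bash
python3 chk.py 48 60|head -2; for i in 1 2 3; do python3 -c "
from station import *
camera('side');print(read_state()['force'])"; done
```

```text
t 25.8 r 0.1498 tcp ang 56.27 toolY 49.1 handle if touching 49.58 Ftan -4.83 F [-4.8  1.4  0.9] Mz [ 0.23  0.95 -0.02]
side [ 0.5211 -0.028 ] boss,handle [60.3 46.2] 6025
[-5.38448621  2.25006219  0.15376715]
[-5.79744563  1.24055543  0.44744109]
[-4.68716047  1.57645343  0.32329232]
```

Emit:
carry_out --increments "-2 0.2 0 0 0 0.8; -2 0.2 0 0 0 0.8; -2 0.2 0 0 0 0.8; -2 0.2 0 0 0 0.8; 0 0 0 0 0 0; 0 0 0 0 0 0; 0 0 0 0 0 0; 0 0 0 0 0 0"

```text
time: 27.05
eef_pos: [0.6109, 0.0927, 0.0885]
orientation: [3.141, -0.0, 2.372]
force: [-3.0, 2.1, 0.9]
gripper_width: 0.0003
finger_force: 2.0
```

```bash
python3 chk.py 45 60|head -2; python3 -c "
from station import *
import numpy as np
f=[]
for i in range(8): camera('side');f.append(read_state()['force'])
print(np.mean(f,0))"
```

```text
t 27.05 r 0.1497 tcp ang 53.08 toolY 45.89 handle if touching 46.39 Ftan -3.66 F [-3.   2.1  0.9] Mz [ 0.45  0.5  -0.01]
side [ 0.522  -0.0278] boss,handle [60.1 44.2] 6181
[-2.42363774  3.66276671  0.29806938]
```

Emit:
carry_out --increments "-1.6 0.2 0 0 0 0.6; -1.6 0.2 0 0 0 0.6; 0 0 0 0 0 0; 0 0 0 0 0 0; 0 0 0 0 0 0; 0 0 0 0 0 0; 0 0 0 0 0 0; 0 0 0 0 0 0"

```text
time: 28.55
eef_pos: [0.6135, 0.0907, 0.0885]
orientation: [3.142, 0.0, 2.351]
force: [-1.5, 4.8, 0.6]
gripper_width: 0.0006
finger_force: 1.9
```

```bash
python3 chk.py 43 60|head -2; python3 -c "
from station import *
import numpy as np
f=[]
for i in range(8): camera('side');f.append(read_state()['force'])
print(np.mean(f,0))"
```

```text
t 28.55 r 0.1497 tcp ang 51.83 toolY 44.68 handle if touching 45.13 Ftan -4.09 F [-1.5  4.8  0.6] Mz [0.57 0.26 0.03]
side [ 0.5214 -0.0284] boss,handle [56.9 42.6] 6304
[-1.46225871  3.82566035  0.91423638]
```

Emit:
carry_out --increments "2.6 -0.3 0 0 0 -1; 2.6 -0.3 0 0 0 -1; 2.6 -0.3 0 0 0 -1; 2.6 -0.3 0 0 0 -1; 2.6 -0.3 0 0 0 -1; 2.6 -0.3 0 0 0 -1; 2.6 -0.3 0 0 0 -1; 2.6 -0.3 0 0 0 -1"

```text
time: 30.05
eef_pos: [0.5958, 0.1027, 0.0883]
orientation: [-3.141, -0.001, 2.492]
force: [-6.3, 2.1, 1.6]
gripper_width: 0.0004
finger_force: 3.0
```

Emit:
carry_out --increments "2.6 -0.3 0 0 0 -1; 2.6 -0.3 0 0 0 -1; 2.6 -0.3 0 0 0 -1; 3 0 0 0 0 -1; 5 0 0 0 0 0; 10 0 0 0 0 0; 10 0 0 0 0 0; 10 0 0 0 0 0"

```text
time: 30.85
eef_pos: [0.5571, 0.128, 0.0885]
orientation: [3.142, 0.0, 2.56]
force: [0.3, -0.4, -0.6]
gripper_width: 0.0005
finger_force: 0.0
```

Emit:
carry_out --increments "10 0 -10 0 0 0; 10 0 -20 0 0 0; 10 0 -30 0 0 0; 10 0 -30 0 0 0; 20 0 -30 0 0 0; 30 0 0 0 0 0; 30 0 0 0 0 0; 20 0 0 0 0 0"

```text
time: 31.65
eef_pos: [0.4391, 0.2054, 0.2096]
orientation: [3.14, 0.001, 2.561]
force: [-0.7, 0.2, -0.6]
gripper_width: 0.0006
finger_force: 0.0
```

```bash
python3 chk.py 58 58
python3 - <<'E'
from fit import *
o=[]
for n in("side","top"):
    c=shots(n,3); u=proj(c,[[.55,0.03,.1]])[0].astype(int); o.append(cv2.resize(c["f"].astype(np.uint8)[u[1]-50:u[1]+50,u[0]-50:u[0]+50],(400,400),interpolation=cv2.INTER_CUBIC))
cv2.imwrite("pics/f.png",np.hstack(o))
E
```

```text
t 31.65 r 0.2464 tcp ang 109.41 toolY 56.71 handle if touching 105.34 Ftan -0.6 F [-0.7  0.2 -0.6] Mz [ 0.   -0.02 -0.02]
side [ 0.5212 -0.0276] boss,handle [60.4 56.5] 3006
top [ 0.5104 -0.0754] boss,handle [137.6  64.3] 26124
```

View pics/f.png

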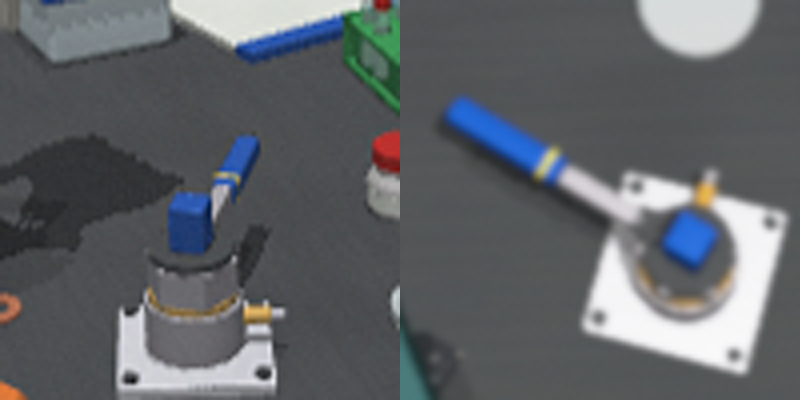

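```bash
python3 -c "
from station import *
print(job_done())"
```

```text
the job is handed in; nothing more can be done
None
```

I handed the job in at about 32 s of the 72 s allowed, and no verdict came back. The final pictures show the wrench standing seated on the brass cap with its handle sprung back in line and the gripper well clear. I judged the click at about 0.18 rad from the drop in push force and did not measure the joint directly.

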